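# Fetch the bolt tray from the touch-latch chest and slide it home under the pegboard

### The arm

A 6-joint arm with a two-finger parallel gripper is mounted at the origin on the work surface. World frame = base frame: x ahead of the robot, y to its left, z up, the work surface at z = 0. Lengths are in m, angles in rad, forces in N, time in s.
With the tool pointing down it reaches from about 0.375 to 0.975 m from the base axis. Payload 3.8 kg.
Tool frame: the origin (TCP) lies on the centre line of the jaws, within the pads' length; the fingertips stand 14 mm ahead of it and the grasp point (between the pads) lies 5 mm behind it; z points along the fingers, y is the line along which they close (so a half turn about z gives the same grasp; the last joint's range is limited). The gripper opens to 85 mm and grips with 20 to 120 N. Pads are 22 mm wide; open, the fingers measure 114 mm over their backs; the gripper's body (76 mm by 85 mm) begins 54 mm behind the grasp point. The pads swing forward as they close: fully open they stand 13 mm farther back than shut.
Start: joints at [1.256, 0.264, 1.604, -0, 1.274, -0.037], TCP at [0.185, 0.649, 0.245] pointing down, gripper open.
Joint ranges: [-2.63, 2.63], [-0.94, 2.18], [0.31, 2.57], [-1.31, 4.45], [0, 2.66], [-2.55, 2.55]. Speed limits (rad/s): [2.57, 2.57, 3.14, 3.14, 3.14, 3.14].

### API

Orientations are given as a rotation vector (axis times angle).
In Python, from workcell import bot, eyes, spot_in gives the robot as it stands.
- The arm moves only by the tool carry_out, never from a script. Its argument "series" is text: rows parted by semicolons, each of 4 numbers parted by spaces: the shift along the world's x, y, z in m, then the turn about the world's z in degrees. In form: tx ty tz roll; .... A call has 1 to 20 rows; each row shifts and turns the commanded pose from where the row before left it; what a row does not reach is not made up. A row lasts 1/8 s, in which the tool goes at most 62.5 mm and 10.7 degrees, less where a joint would pass 70% of its speed; a pose out of reach is approached as far as the arm can. A call is refused whole if a number of a shift passes 0.0625 or a number of a turn 10.7, either way. A call with a gripper value outside its range is refused whole. "jaw" is the gripper command: -1 is shut, 1 is fully open, values between are in proportion, set as the call begins (left out, the last holds). The fingers move at their own pace and stop on an object; "grip_force" is the grip in N (left out, the last holds). Time passes only in rows, so rows that do not move let the fingers close. It gives the time, the measured TCP pose, the force, the opening and the grip force at its end, in the units of the state.
- bot.read_state(): the state, without advancing time (a new reading comes with each control period).
- eyes.read_camera(name): name is "side" or "top"; returns (picture, depth): 480x640x3 uint8, blue, green, red; 480x640 float32, m along the optical axis (not along the pixel's ray), 0 where there is no reading.
- eyes.get_calibration(name): a dict with "K" (3x3 intrinsics, pixels), "position" and "rotation" of the camera in the world. Camera axes: x right, y down, z forward; pixel columns grow to the right and rows downward; lengths in m; the calibration is good to about 2 mm. A picture is of the moment at which its call begins. get_calibration takes no time and is no camera call.
- bot.finish_job(): hands the job in; it is judged then, once.
Trained networks look in the newest picture that a camera, given by its name, has taken for a name from the list of things; names that differ only in an ending like _2 or _b are one class to them, and where a whole thing is asked for, a point or a joint stands for the part that bears it (a point fixed in the world has none). Each returns a list of dicts, best first, with "score" (0 to 1); they miss things now and then, are a little off and sometimes report something else, mostly with a low value. They report only what shows in the picture. A call takes as long as a camera call.
- spot_in(camera, target): "rect" ([centre column, centre row, width, height] in pixels, round what is visible of it).
The state is a dict: "time": time; "q": joint angles; "joint_vel": joint speeds; "joint_torque": joint torques, N m; "tool_pos": TCP position; "tcp_rot": TCP orientation; "wrist_force": force on the tool from outside, world axes, zero at the start; "torque": the same for the moment, N m; "width": opening from 0.0 (shut) to 1.0 (fully open); "grip_force": force on a finger pad.
Only numpy, scipy, OpenCV 4.12 (cv2) and the standard library are available. Lean on these libraries where they do the work, as an engineer would, in place of code of your own. Each camera call takes 0.05 s, during which the arm holds its last target. There are 200 camera calls.

### The job

Set up the construction table: press the plywood chest's lid until its touch latch clicks, catch the sprung lid as it rises and let it up under control to its stop, never letting it fly up and slam. Lift out the bolt tray without tipping it, stand it on the table in front of the slot under the white pegboard, with its pull facing out, and let go of it; then slide it fully home into the slot. Leave the lid open and the loose pieces lying about where they are.

Things in the scene. Friction and masses are not known exactly. Their poses are not given: they have to be found in the camera images.
- chest: Low plywood chest fixed on the table, 165 deep (x) x 210 wide (y) x 95 mm high, with a lid inset flush in its top. Origin at table level under the middle of the lid's hinge line; x points from the lid's free edge to its hinge (roughly away from the robot), z up. It spans x -145 to +20, y -105 to +105 mm.
- bay (a point): Middle of the floor of the tray bay under the lid, 58 mm before the chest's origin and 20 mm above the table. The bay is 96 mm in x, 180 mm in y (chest's axes). In front of it, behind a partition 70 mm high, the latch sits in a narrow gallery, clear of the bay.
- lid (a joint): Lid angle: 0 shut and latched, -0.03 pressed in enough to click and let go (less re-latches), -0.04 pressed to the limit, 1.75 open at its stop, a little past upright. Pressing at the touch mark needs 2 to 4 N. After the click a spring drives it open in half a second and slams it unless held back (push at the edge 1.2 N nearly shut, 0.3 N upright). It stays open; pushed down, it springs up again.
- lid_press (a point): Round touch mark, 22 mm across, on the lid's top face over the latch, midway across, 120 mm from the hinge line and 15 mm from the free edge. It moves with the lid; its z axis is the outward normal of the top face. Lid board: 131 long x 176 wide x 10 mm thick.
- lid_edge (a point): Middle of the lid's free edge, at its top face, 135 mm from the hinge line. It moves with the lid.
- lid_hinge (a point): Middle of the lid's hinge line, at the height of the shut lid's top face (95 mm above the table). The hinge axis is the chest's y axis. Its frame turns with the lid.
- tray: Open grey plastic bolt tray (loose, 0.25 to 0.5 kg), body 140 long (x) x 84 wide (y) x 38 mm high, walls 4 mm. Origin under the middle of this body, z up. A carrying bar crosses its middle; a pull sticks out of its -x end. At the start it stands in the chest's bay, its x axis along the chest's -y (pull towards chest +y), about 5 mm free along its long sides.
- tray_bar (a point): Middle of the top of the carrying bar, 50 mm above the tray's underside, over its origin. The bar is 14 thick (tray's x), 84 long (tray's y), 16 mm high (34 to 50 mm up), with a 5 mm dividing wall under it. There is room for a finger on both sides.
- tray_pull (a point): Middle of the top of the pull, an upright block 26 long (tray's x, 70 to 96 mm on the -x side of the origin) x 14 thick (tray's y), 6 to 34 mm above the tray's underside. This point is 83 mm on the -x side of the tray's origin, 34 mm up.
- case: Construction case fixed on the table: white pegboard deck 172 (x) x 260 (y) mm, top 82 mm up, on a blue base. Under it a slot for the tray opens on the -x side, towards the robot; its flared mouth, 66 mm high, stands 28 mm out from the deck. Origin at table level in the middle of the slot's mouth, x into the slot, z up. The slot is 94 wide (mouth 120), 66 mm high; its floor is the table.
- slot_end (a point): Middle of the stop at the slot's inner end, table level, 141 mm in from the mouth. Fully home the tray's +x end touches it, its origin is 71 mm in from the mouth, its x axis along the case's x, its other end flush with the mouth and only the pull outside.
- drill: Bystander: orange toy drill lying on its side on the pegboard deck, 150 x 130 x 44 mm; origin under its barrel.
- bolt: Bystander: white toy bolt standing on its head on the deck, 28 mm across, 34 mm high; origin under its head.
- disc: Bystander: red plastic disc lying on the table between chest and case, 80 mm across, 7 mm thick; origin under its centre.
- strip: Bystander: green plastic strip lying on the table near the robot, 98 x 30 x 7 mm; origin under its centre.
- jar: Bystander: clear lidded jar standing at the side, 64 mm across, 75 mm high; origin under its centre.
- screwdriver: Bystander: black-handled screwdriver, 160 mm long, lying at the side; origin under its middle.
- cup: Bystander: white cup standing at the side, 72 mm across, 85 mm high; origin under its centre.

How it is judged:
On the way, in this order (a step that is already met when the one before it is completed fails the run):
1. the latch has let go and the rising lid is caught: half open (0.4 to 1.2 rad) with the fingers bearing on it (value of joint lid between 0.4 and 1.2 rad and contact force between lid and the fingers above 0.15 N), for 0.1 s.
2. the lid stands open at its stop (past 1.65 rad), at rest (value of joint lid above 1.65 rad and velocity of joint lid below 0.1 rad/s), for 0.1 s.
3. the tray stands level on the table in front of the slot (its origin 15 to 200 mm before the mouth, within 60 mm of the slot's middle, within 30 degrees of straight), let go and at rest (height (world z) of tray below 0.005 m and angle between tray's own z axis and vertical below 0.06 rad and x of tray in the frame of case between -0.2 and -0.015 m and y of tray in the frame of case between -0.06 and 0.06 m and angle between the x axis of tray and the x axis of case, either way round below 0.52 rad and contact force between tray and the fingers below 0.05 N and linear speed of tray below 0.02 m/s), for 0.2 s.
At the end, for the whole second after the job is handed in: The tray stands level on the table fully home in the slot (its origin more than 65 mm past the mouth, home is 71; within 12 mm sideways and 0.1 rad), pull outwards, let go and at rest, and the lid still stands open at its stop (past 1.65 rad) (height (world z) of tray below 0.005 m and angle between tray's own z axis and vertical below 0.06 rad and x of tray in the frame of case above 0.065 m and y of tray in the frame of case between -0.012 and 0.012 m and angle between the x axis of tray and the x axis of case, either way round below 0.1 rad and distance between case and tray_pull below 0.06 m and linear speed of tray below 0.01 m/s and value of joint lid above 1.65 rad and contact force between tray and the fingers below 0.05 N); the robot touches nothing.
It fails at once if the lid flies up and slams: faster than 3 rad/s within 0.25 rad of its stop (value of joint lid above 1.5 rad and velocity of joint lid above 3 rad/s).
It fails at once if the tray is tipped more than 0.5 rad (angle between tray's own z axis and vertical above 0.5 rad).
It fails at once if a loose bystander is moved more than 40 mm (distance of any of drill, bolt, disc, strip, jar, screwdriver, cup from where it was at the start of the episode above 0.04 m).
It also fails if it takes over 72 s, if anything falls off the work surface, if the arm or the gripper's body presses on something with over 40 N, if the wrist force passes 120 N, or if a joint passes its speed limit or range.

## Working session

There is one attempt and no reset: what is moved stays moved. The work goes in short steps, Python scripts to look and compute and a tool call to move; the robot and the scene stay as the last step left them, time stands still between calls to the robot, and variables do not carry over. Pictures are saved under pics/ and viewed, at most 10 in all, crops included, and the job is handed in when it is done.

Besides the shell and the picture viewer there is one more tool, called after "Request:" as name(argument=value, ...) on one line, values as JSON. carry_out: Moves the arm, as the interface text tells. Its arguments: {"type":"object","properties":{"series":{"type":"string"},"jaw":{"type":"number"},"grip_force":{"type":"number"}},"required":["series"]}

```bash
mkdir -p pics; ls
cat > h.py <<'E'
import numpy as np, cv2
from workcell import bot, eyes, spot_in
def cloud(name):
    im,d=eyes.read_camera(name); c=eyes.get_calibration(name)
    K=np.array(c["K"]);R=np.array(c["rotation"]);
    if R.size==3: R=cv2.Rodrigues(R.astype(float))[0]
    v,u=np.mgrid[0:480,0:640]
    P=np.stack([(u-K[0,2])/K[0,0]*d,(v-K[1,2])/K[1,1]*d,d],-1)@R.T+np.array(c["position"])
    P[d==0]=np.nan
    return im,P
E
python3 - <<'E'
from h import *
s=bot.read_state();print(s)
for n in("top","side"):
    im,P=cloud(n);cv2.imwrite(f"pics/{n}0.png",im);np.save(f"{n}0.npy",P);print(eyes.get_calibration(n))
    for t in("chest","lid","lid_press","tray","case","disc","strip","jar","drill"):
        for r in spot_in(n,t)[:1]:
            u,v,w,h=r["rect"];print(n,t,round(r["score"],2),np.round(r["rect"]),P[int(v),int(u)].round(3))
E
```

```text
pics
{'time': 0.0, 'q': array([ 1.25606616e+00,  2.64807033e-01,  1.60538544e+00, -6.42714907e-06,
        1.27366206e+00, -3.69069327e-02]), 'joint_vel': array([ 0.0008804 ,  0.00168064,  0.00081483, -0.00064497, -0.00146409,
        0.00074534]), 'joint_torque': array([ 2.56330086e-04, -5.15138304e+01, -3.67303383e+01, -2.21269474e-04,
        1.32887287e-02,  1.51401127e-05]), 'tool_pos': array([0.18492103, 0.64845495, 0.24391948]), 'tcp_rot': array([-0.4349444 , -3.11094324,  0.00349944]), 'wrist_force': array([ 0.50378545,  0.11266963, -0.3122331 ]), 'torque': array([ 0.02013045,  0.02831069, -0.01114108]), 'grip_force': 0.0, 'width': 0.9974382442510328}
{'K': array([[496.0989698 ,   0.        , 321.99851531],
       [  0.        , 496.0989698 , 240.65482921],
       [  0.        ,   0.        ,   1.        ]]), 'position': array([ 0.46601224, -0.02417288,  1.36200386]), 'rotation': array([-2.19429121,  2.15702983, -0.07429266])}
top chest 0.94 [415. 258.  97.  72.] [ 0.526 -0.248  0.09 ]
top lid 0.83 [418. 259.  75.  62.] [ 0.526 -0.253  0.091]
top lid_press 0.63 [416. 259.  72
[... 422 characters left out ...]
],
       [  0.        , 501.23627215, 238.24036911],
       [  0.        ,   0.        ,   1.        ]]), 'position': array([ 0.12426954, -1.03166215,  0.88485546]), 'rotation': array([-2.13816296,  0.4601185 , -0.22305657])}
side chest 0.67 [356. 321. 109. 110.] [ 0.508 -0.311  0.095]
side lid 0.63 [353. 305.  87.  68.] [ 0.527 -0.263  0.093]
side lid_press 0.82 [351. 307.  89.  62.] [ 0.52  -0.266  0.092]
side case 0.68 [327. 205.  79.  62.] [0.656 0.179 0.089]
side disc 0.75 [298. 277.  32.  22.] [ 0.487 -0.007  0.004]
side strip 0.61 [254. 285.  33.  19.] [0.361 0.006 0.006]
side jar 0.63 [246. 183.  18.  30.] [0.484 0.48  0.058]
side drill 0.81 [332. 181.  39.  32.] [0.717 0.276 0.115]
```

Run:
```python
import cv2
a=cv2.imread("pics/top0.png")[130:370,90:490];b=cv2.imread("pics/side0.png")
cv2.imwrite("pics/a.png",cv2.resize(a,(800,480),interpolation=2));cv2.imwrite("pics/b.png",cv2.resize(b[140:400,180:500],(738,600),interpolation=2))
```

```text
(no output)
```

View pics/a.png

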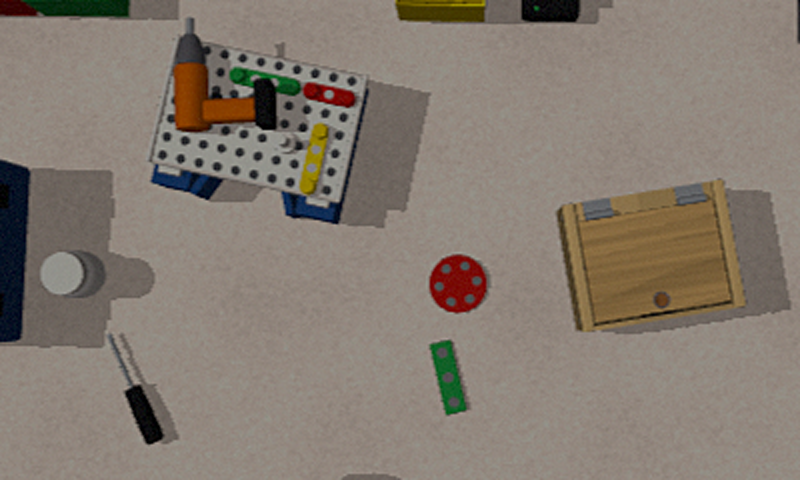

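View pics/b.png

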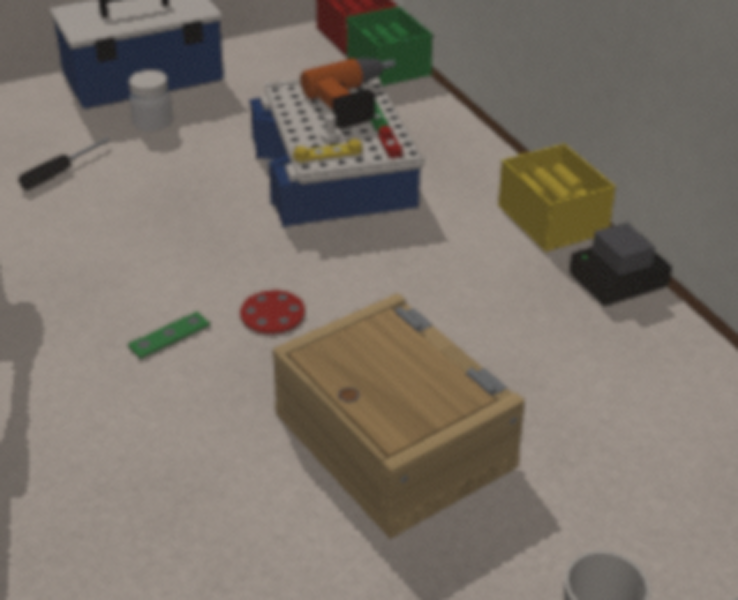

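The top view shows the touch mark near full-image pixel (420,279), the chest rotated by a few degrees, and the case with its slot between the blue bases, near (210,225). I'll fit rectangles to the top faces.

Run:
```python
from h import *
P=np.load("top0.npy")
im=cv2.imread("pics/top0.png")
def fit(lo,hi,box):
    x0,x1,y0,y1=box
    m=(P[...,2]>lo)&(P[...,2]<hi)&(P[...,0]>x0)&(P[...,0]<x1)&(P[...,1]>y0)&(P[...,1]<y1)
    m=cv2.morphologyEx(m.astype(np.uint8),cv2.MORPH_OPEN,np.ones((3,3)))>0
    Q=P[m][:,:2].astype(np.float32); r=cv2.minAreaRect(Q)
    print(m.sum(),np.nanmedian(P[m][:,2]),r,"\n",cv2.boxPoints(r).round(3))
fit(.08,.11,(.4,.66,-.42,-.1))
fit(.07,.092,(.53,.83,.08,.45))
fit(.055,.072,(.5,.75,.08,.45))
print(P[279,420])
# mark refine
c=im[262:296,400:440].astype(int)
d=(c[...,2]-c[...,0]);g=c.sum(-1)
v,u=np.nonzero(g<np.median(g)-80);print(list(zip(u+400,v+262))[:80])
# case heights along rows
```

```text
5123 0.0938467567387371 ((0.5285221934318542, -0.2502419352531433), (0.1652800589799881, 0.21195055544376373), 10.224550247192383) 
 [[ 0.428 -0.161]
 [ 0.466 -0.369]
 [ 0.629 -0.34 ]
 [ 0.591 -0.131]]
4806 0.08134758705582257 ((0.6956199407577515, 0.26738303899765015), (0.2617042362689972, 0.18158847093582153), 78.65325927734375) 
 [[0.581 0.157]
 [0.759 0.121]
 [0.81  0.378]
 [0.632 0.414]]
366 0.06490076389202859 ((0.6019995808601379, 0.285003662109375), (0.24573233723640442, 0.0273890383541584), 78.81226348876953) 
 [[0.565 0.167]
 [0.592 0.162]
 [0.639 0.403]
 [0.612 0.408]]
[ 0.47288254 -0.26049706  0.09321614]
[(np.int64(419), np.int64(276)), (np.int64(420), np.int64(276)), (np.int64(422), np.int64(276)), (np.int64(419), np.int64(277)), (np.int64(420), np.int64(277)), (np.int64(421), np.int64(277)), (np.int64(422), np.int64(277)), (np.int64(417), np.int64(278)), (np.int64(418), np.int64(278)), (np.int64(419), np.int64(278)), (np.int64(420), np.int64(278)), (np.int64(421), np.int64(278)), (np.int64(422), np.int64(278)), (np.int64(423), np.int64(278)), (np.int64(417), np.int64(2
[... 1385 characters left out ...]
.int64(423), np.int64(285)), (np.int64(424), np.int64(285)), (np.int64(425), np.int64(285)), (np.int64(426), np.int64(285)), (np.int64(427), np.int64(285)), (np.int64(428), np.int64(285)), (np.int64(429), np.int64(285)), (np.int64(430), np.int64(285)), (np.int64(431), np.int64(285)), (np.int64(432), np.int64(285)), (np.int64(433), np.int64(285)), (np.int64(415), np.int64(286)), (np.int64(416), np.int64(286)), (np.int64(417), np.int64(286)), (np.int64(418), np.int64(286)), (np.int64(419), np.int64(286)), (np.int64(420), np.int64(286)), (np.int64(421), np.int64(286)), (np.int64(422), np.int64(286)), (np.int64(423), np.int64(286)), (np.int64(424), np.int64(286)), (np.int64(425), np.int64(286))]
```

Both fits match the given sizes. The chest origin is about (0.590, -0.239) with yaw 10.2°, and the predicted mark falls within 1 mm of the measured one. The case mouth is about (0.586, 0.288) with yaw -11.35°. I'll swing over the chest with the jaws shut.

Request:
carry_out(series="0.031 -0.045 0 -7.7;0.031 -0.045 0 -7.7;0.031 -0.045 0 -7.7;0.031 -0.045 0 -7.7;0.031 -0.045 0 -7.7;0.031 -0.045 0 -7.7;0.031 -0.045 0 -7.7;0.031 -0.045 0 -7.7;0.031 -0.045 0 -7.7;0.031 -0.045 0 -7.7;-0.002 -0.046 0 -7.7;-0.002 -0.046 0 -7.7;-0.002 -0.046 0 -7.7;-0.002 -0.046 -0.01 -7.7;-0.002 -0.046 -0.01 -7.7;-0.002 -0.046 -0.01 -7.7;-0.002 -0.046 -0.01 -7.7;-0.002 -0.046 -0.01 -7.7;-0.002 -0.046 -0.01 -7.7;-0.002 -0.046 -0.01 -7.7", jaw=-1, grip_force=40)

```text
time: 3.5
tool_pos: [0.475, -0.2625, 0.1753]
tcp_rot: [3.13, 0.269, 0.001]
wrist_force: [-0.3, 0.1, 0.2]
width: 0.003
grip_force: 0.0
```

Request:
carry_out(series="0.002 0.003 -0.02 0;0 0 -0.02 0;0 0 -0.015 0;0 0 -0.006 0;0 0 -0.002 0;0 0 -0.001 0")

```text
time: 4.25
tool_pos: [0.4777, -0.258, 0.1119]
tcp_rot: [3.129, 0.276, 0.002]
wrist_force: [0.4, 0.6, -0.1]
width: -0.001
grip_force: 0.0
```

Run:
```python
from h import *
im,P=cloud("side");cv2.imwrite("pics/c.png",cv2.resize(im[200:400,250:450],(600,600),interpolation=2))
```

```text
(no output)
```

View pics/c.png

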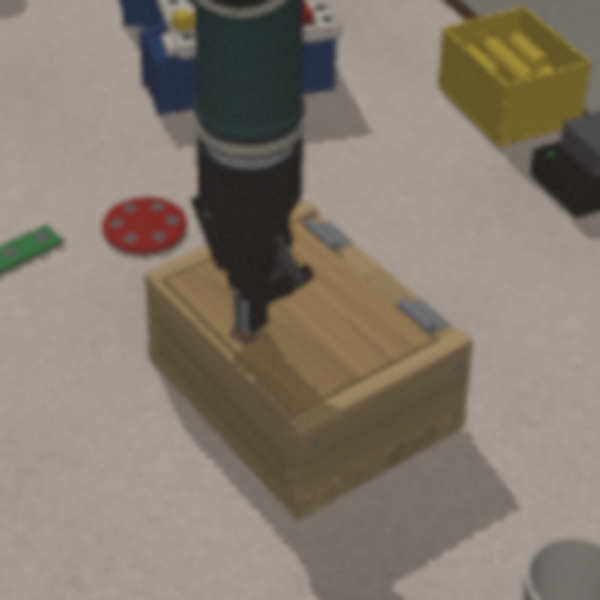

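The shut fingertips stand just above the touch mark, at crop (248,330). I'll press in small steps.

Request:
carry_out(series="0 0 -0.002 0;0 0 -0.001 0;0 0 -0.001 0;0 0 -0.001 0;0 0 0 0")

```text
time: 4.92
tool_pos: [0.4771, -0.2579, 0.1061]
tcp_rot: [-3.129, -0.276, 0.0]
wrist_force: [0.7, 0.2, 2.1]
width: -0.001
grip_force: 0.6
```

Request:
carry_out(series="0 0 -0.001 0;0 0 -0.0005 0;0 0 0 0")

```text
time: 5.3
tool_pos: [0.4771, -0.2579, 0.1048]
tcp_rot: [-3.129, -0.276, 0.0]
wrist_force: [0.1, 0.4, 1.6]
width: 0.0
grip_force: 0.7
```

Request:
carry_out(series="0 0 -0.001 0;0 0 0 0;0 0 0 0")

```text
time: 5.68
tool_pos: [0.4772, -0.2579, 0.1046]
tcp_rot: [3.129, 0.276, -0.0]
wrist_force: [-1.3, 1.1, 6.9]
width: 0.001
grip_force: 3.4
```

The limit is reached at 6.9 N, and the earlier force drop was the click. Now I'll compute the arc for letting the lid up.

Run:
```python
import numpy as np
th=np.concatenate([[-.04,0.0,.05],np.arange(.11,1.56,.06),[1.57,1.62,1.67,1.72,1.76,1.8,1.84]])
rc=np.interp(th,[0,.8],[.125,.112])
x=np.where(th<1.571,-rc*np.cos(th),.137*np.sin(th-np.pi/2))+.011
z=.095+np.where(th<1.571,rc*np.sin(th),.112)
c,s=np.cos(np.radians(10.2)),np.sin(np.radians(10.2))
d=np.diff(np.stack([x*c,x*s,z],1),axis=0)
r=np.cumsum(d,0).round(3); r=np.diff(np.vstack([np.zeros(3),r]),axis=0)
for i in range(0,len(r),15): print(th[min(i+15,len(th)-1)],"; ".join("%g %g %g 0"%tuple(a.round(3)) for a in r[i:i+15]))
```

```text
0.8299999999999997 -0 -0 0.005 0; 0.001 0 0.006 0; 0.001 0 0.008 0; 0.002 0.001 0.007 0; 0.003 0 0.007 0; 0.002 0.001 0.006 0; 0.004 0 0.007 0; 0.003 0.001 0.006 0; 0.004 0.001 0.006 0; 0.004 0 0.006 0; 0.005 0.001 0.005 0; 0.004 0.001 0.005 0; 0.005 0.001 0.005 0; 0.005 0.001 0.004 0; 0.006 0.001 0.005 0
1.67 0.005 0.001 0.004 0; 0.005 0.001 0.004 0; 0.005 0.001 0.004 0; 0.006 0.001 0.003 0; 0.006 0.001 0.003 0; 0.006 0.001 0.003 0; 0.006 0.001 0.002 0; 0.007 0.001 0.002 0; 0.006 0.001 0.002 0; 0.006 0.001 0.001 0; 0.007 0.002 0.001 0; 0.007 0.001 0 0; 0.002 0 0 0; 0.007 0.001 0 0; 0.006 0.002 0 0
1.84 0.007 0.001 0 0; 0.005 0.001 0 0; 0.006 0.001 0 0; 0.005 0.001 0 0
```

Request:
carry_out(series="0 0 0.005 0; 0.001 0 0.006 0; 0.001 0 0.008 0; 0.002 0.001 0.007 0; 0.003 0 0.007 0; 0.002 0.001 0.006 0; 0.004 0 0.007 0; 0.003 0.001 0.006 0; 0.004 0.001 0.006 0; 0.004 0 0.006 0; 0.005 0.001 0.005 0; 0.004 0.001 0.005 0; 0.005 0.001 0.005 0; 0.005 0.001 0.004 0; 0 0 0 0;0 0 0 0")

```text
time: 7.68
tool_pos: [0.52, -0.2498, 0.1865]
tcp_rot: [-3.129, -0.276, 0.001]
wrist_force: [0.3, 0.7, 0.1]
width: -0.002
grip_force: 0.2
```

Run:
```python
from h import *
im,P=cloud("side");cv2.imwrite("pics/d.png",cv2.resize(im[200:400,250:450],(600,600),interpolation=2))
```

```text
(no output)
```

View pics/d.png

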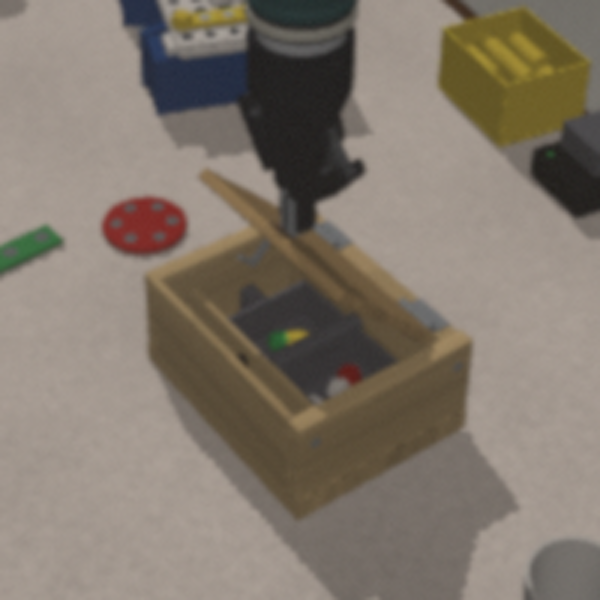

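The lid is half open and resting on the fingers at about crop (295,225). The tray is visible below it, with its pull at the far end. I'll continue the arc.

Request:
carry_out(series="0.006 0.001 0.005 0;0.005 0.001 0.004 0; 0.005 0.001 0.004 0; 0.005 0.001 0.004 0; 0.006 0.001 0.003 0; 0.006 0.001 0.003 0; 0.006 0.001 0.003 0; 0.006 0.001 0.002 0; 0.007 0.001 0.002 0; 0.006 0.001 0.002 0; 0.006 0.001 0.001 0; 0.007 0.002 0.001 0; 0.007 0.001 0 0; 0.002 0 0 0; 0.007 0.001 0 0; 0.006 0.002 0 0;0.007 0.001 0 0; 0.005 0.001 0 0; 0.006 0.001 0 0; 0.005 0.001 0 0")

```text
time: 10.22
tool_pos: [0.6365, -0.2288, 0.2207]
tcp_rot: [-3.129, -0.276, 0.0]
wrist_force: [-0.2, 0.7, -0.5]
width: -0.0
grip_force: 0.0
```

Request:
carry_out(series="0.005 0.001 0 0;0.005 0.001 0 0;0.005 0.001 0 0;0 0 0.01 0;0 0 0.02 0;0 0 0.04 0;0 0 0.03 0")

```text
time: 11.1
tool_pos: [0.6516, -0.2262, 0.3248]
tcp_rot: [3.128, 0.276, 0.005]
wrist_force: [-0.5, -0.2, -0.2]
width: -0.001
grip_force: 0.0
```

Run:
```python
from h import *
im,P=cloud("side");cv2.imwrite("pics/e.png",cv2.resize(im[200:400,250:450],(600,600),interpolation=2))
```

```text
(no output)
```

View pics/e.png

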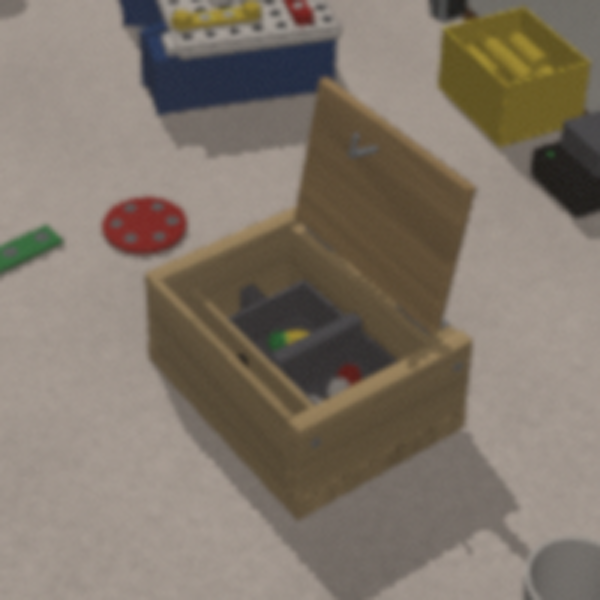

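The lid stands open at its stop. The tray's bar runs from crop (280,360) to (355,320). I'll measure the bar from the depth before grasping.

Run:
```python
from h import *
for n in("side","top"):
    im,P=cloud(n)
    c,s=np.cos(np.radians(10.2)),np.sin(np.radians(10.2))
    D=P-np.array([.590,-.239,0]);X=D[...,0]*c+D[...,1]*s;Y=-D[...,0]*s+D[...,1]*c
    m=(X>-.105)&(X<-.012)&(abs(Y)<.087)&(P[...,2]>.062)&(P[...,2]<.078)
    q=np.stack([X[m],Y[m],P[m][:,2]],1);print(n,len(q));
    if len(q):
        h,e=np.histogram(q[:,1],np.arange(-.09,.091,.005));print(dict(zip(e.round(3).tolist(),h.tolist())),np.percentile(q[:,0],[5,95]).round(3))
```

```text
side 207
{-0.09: 0, -0.085: 0, -0.08: 0, -0.075: 0, -0.07: 0, -0.065: 0, -0.06: 1, -0.055: 0, -0.05: 0, -0.045: 2, -0.04: 1, -0.035: 1, -0.03: 0, -0.025: 46, -0.02: 70, -0.015: 54, -0.01: 16, -0.005: 0, 0.0: 0, 0.005: 1, 0.01: 0, 0.015: 0, 0.02: 0, 0.025: 0, 0.03: 0, 0.035: 0, 0.04: 1, 0.045: 1, 0.05: 1, 0.055: 0, 0.06: 0, 0.065: 0, 0.07: 0, 0.075: 0, 0.08: 2, 0.085: 10} [-0.098 -0.017]
top 32
{-0.09: 0, -0.085: 0, -0.08: 0, -0.075: 0, -0.07: 0, -0.065: 0, -0.06: 0, -0.055: 0, -0.05: 0, -0.045: 0, -0.04: 0, -0.035: 0, -0.03: 0, -0.025: 0, -0.02: 8, -0.015: 13, -0.01: 9, -0.005: 2, 0.0: 0, 0.005: 0, 0.01: 0, 0.015: 0, 0.02: 0, 0.025: 0, 0.03: 0, 0.035: 0, 0.04: 0, 0.045: 0, 0.05: 0, 0.055: 0, 0.06: 0, 0.065: 0, 0.07: 0, 0.075: 0, 0.08: 0, 0.085: 0} [-0.032 -0.018]
```

Request:
carry_out(series="-0.02 -0.004 0 0;-0.02 -0.004 0 0;-0.02 -0.004 0 0;-0.02 -0.004 0 0;-0.02 -0.004 0 0;-0.0236 -0.004 0 0.4;0 0 -0.03 0;0 0 -0.04 0;0 0 -0.04 0;0 0 -0.04 0;0 0 0 0", jaw=0)

```text
time: 12.62
tool_pos: [0.524, -0.2485, 0.1667]
tcp_rot: [-3.124, -0.286, 0.011]
wrist_force: [0.2, 0.4, -0.1]
width: 0.499
grip_force: 0.0
```

Request:
carry_out(series="0.0067 -0.0165 0 0;0 0 0 0;0 0 -0.03 0;0 0 -0.03 0;0 0 -0.02 0;0 0 -0.015 0;0 0 -0.01 0;0 0 -0.005 0;0 0 0 0")

```text
time: 13.75
tool_pos: [0.5344, -0.2664, 0.0609]
tcp_rot: [3.128, 0.287, 0.0]
wrist_force: [0.1, 0.2, 0.2]
width: 0.501
grip_force: 0.0
```

Request:
carry_out(series="0 0 0 0;0 0 0 0;0 0 0 0;0 0 0 0;0 0 0 0;0 0 0 0", jaw=-1, grip_force=60)

```text
time: 14.5
tool_pos: [0.5347, -0.2662, 0.0617]
tcp_rot: [-3.128, -0.287, -0.002]
wrist_force: [-1.6, 3.0, 4.6]
width: 0.151
grip_force: 61.1
```

Request:
carry_out(series="0 0 0 0;0 0 0 0;0 0 -0.004 0;0 0 -0.002 0;0 0 0 0", jaw=-0.2)

```text
time: 15.12
tool_pos: [0.5338, -0.2662, 0.0542]
tcp_rot: [-3.128, -0.287, 0.001]
wrist_force: [-0.2, 0.1, 0.0]
width: 0.4
grip_force: 0.0
```

Request:
carry_out(series="0 0 0 0;0 0 0 0;0 0 0 0;0 0 0 0;0 0 0 0;0 0 0 0", jaw=-1, grip_force=70)

```text
time: 15.88
tool_pos: [0.5343, -0.2665, 0.0549]
tcp_rot: [3.128, 0.287, 0.0]
wrist_force: [1.4, -0.5, 1.1]
width: 0.15
grip_force: 68.8
```

Request:
carry_out(series="0 0 0.005 0;0 0 0.01 0;0 0 0.015 0;0 0 0.02 0;0 0 0.02 0;0 0 0.02 0;0 0 0.02 0;0 0 0.02 0;0 0 0 0")

```text
time: 17.0
tool_pos: [0.5358, -0.2672, 0.1877]
tcp_rot: [3.126, 0.287, 0.007]
wrist_force: [0.4, -0.7, -4.8]
width: 0.152
grip_force: 68.4
```

Run:
```python
from h import *
im,P=cloud("side");cv2.imwrite("pics/f.png",cv2.resize(im[180:380,250:450],(600,600),interpolation=2))
```

```text
(no output)
```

View pics/f.png

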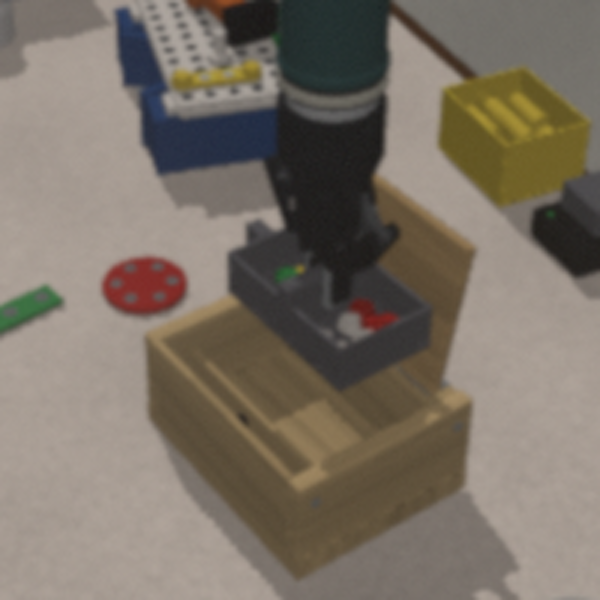

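The tray is level in the grip and clear of the chest, centred near crop (330,300). I'll carry it to the front of the slot.

Request:
carry_out(series="-0.02 0 0 0;-0.03 0.01 0 0;-0.01 0.03 0 2;0.001 0.033 0 4;0.001 0.033 0 4;0.001 0.033 0 4;0.001 0.033 0 4;0.001 0.033 0 4;0.001 0.033 0 4;0.001 0.033 0 4;0.002 0.033 0 4;0.002 0.033 0 4;0.002 0.033 0 4;0.002 0.033 0 4;0.002 0.033 0 5;0.002 0.033 0 5;0.003 0.033 0 5;0.003 0.033 0 5;0.003 0.033 0 5;0 0.005 0 1")

```text
time: 19.55
tool_pos: [0.5015, 0.3082, 0.1833]
tcp_rot: [-2.359, -2.074, 0.003]
wrist_force: [-0.8, -0.6, -4.1]
width: 0.151
grip_force: 68.6
```

Request:
carry_out(series="0 0 0 0;0 0 0 0")

```text
time: 19.8
tool_pos: [0.5018, 0.3055, 0.1841]
tcp_rot: [2.363, 2.07, -0.003]
wrist_force: [-0.4, -1.0, -3.9]
width: 0.153
grip_force: 68.6
```

Request:
carry_out(series="0 0 -0.03 -3.8;0 0 -0.03 0;0 0 -0.03 0;0 0 -0.025 0;0 0 -0.015 0;0 0 -0.01 0;0 0 -0.005 0;0 0 -0.002 0;0 0 0 0")

```text
time: 20.92
tool_pos: [0.5027, 0.3069, 0.0384]
tcp_rot: [2.429, 1.992, 0.002]
wrist_force: [-0.2, 0.2, -4.7]
width: 0.153
grip_force: 68.5
```

Request:
carry_out(series="0 0 -0.002 0;0 0 -0.0015 0;0 0 0 0")

```text
time: 21.3
tool_pos: [0.5025, 0.3068, 0.0349]
tcp_rot: [2.43, 1.992, 0.001]
wrist_force: [-1.3, -0.1, 0.6]
width: 0.149
grip_force: 69.1
```

Request:
carry_out(series="0 0 0 0;0 0 0 0;0 0 0 0;0 0 0 0;0 0 0.02 0;0 0 0.03 0;0 0 0.05 0;-0.03 0 0.05 0;-0.05 0.01 0.05 10;-0.05 0.01 0 10;-0.05 0 0 10;0 0 0 10", jaw=-0.2)

```text
time: 22.8
tool_pos: [0.3255, 0.3252, 0.2295]
tcp_rot: [-1.59, -2.709, -0.002]
wrist_force: [0.5, 0.4, 0.1]
width: 0.398
grip_force: 0.0
```

Run:
```python
from h import *
for n in("top","side"):
    im,P=cloud(n)
    a=im[170:330,130:330] if n=="top" else im[140:300,200:400]
    cv2.imwrite(f"pics/g{n}.png",cv2.resize(a,(750,600),interpolation=2))
    c,s=np.cos(np.radians(-11.35)),np.sin(np.radians(-11.35))
    D=P-np.array([.586,.288,0]);X=D[...,0]*c+D[...,1]*s;Y=-D[...,0]*s+D[...,1]*c
    print(spot_in(n,"tray")[:1])
    m=(X>-.22)&(X<-.012)&(abs(Y)<.07)&(P[...,2]>.025)&(P[...,2]<.06)
    r=cv2.minAreaRect(np.stack([X[m],Y[m]],1).astype(np.float32));print(n,m.sum(),r)
    b=m&(P[...,2]>.043);print("bar",np.median(X[b]),np.percentile(Y[b],[2,98]), np.median(P[b][:,2]))
    b=m&(X<np.nanmin(X[m])+.022);print("pull",X[b].min(),np.percentile(Y[b],[2,98]),np.median(P[b][:,2]))
```

```text
[{'rect': [204.3, 269.1, 46.5, 60.3], 'score': 0.75}]
top 553 ((-0.09761897474527359, 0.0015617050230503082), (0.16568498313426971, 0.08585313707590103), 0.1274050623178482)
bar -0.08456533136173222 [-0.03843097  0.04135066] 0.04825931782194193
pull -0.18046242750791192 [-0.00510901  0.00877111] 0.03197491709589595
[{'rect': [264.8, 217.3, 54.9, 30.3], 'score': 0.59}]
side 442 ((-0.09708312898874283, -0.0018232502043247223), (0.16396525502204895, 0.09573116153478622), 0.2708030045032501)
bar -0.0847887610746129 [-0.04059867  0.04000294] 0.04802230789360934
pull -0.17903332312326672 [-0.01421549  0.00426899] 0.03258796974305034
```

View pics/gtop.png

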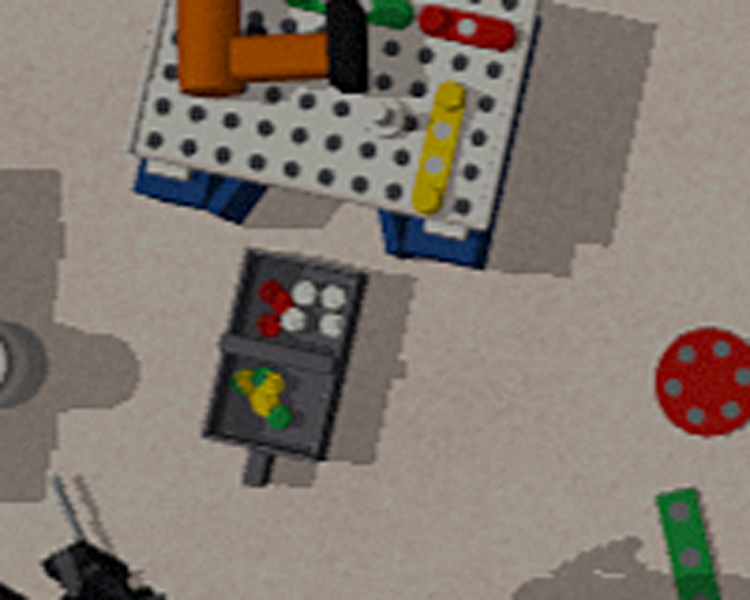

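The tray is straight, at case x ≈ -85 mm and y ≈ 1 mm, and lined up with the slot mouth (crop 232 to 385, row ~235). The pull is at crop (258,467). Next I'll grip the pull and slide.

Request:
carry_out(series="0.018 0 0 10;0.018 0 0 10;0.018 0 0 10;0.018 0 0 10;0.017 -0.002 -0.03 9.5;0 0 -0.04 0;0 0 -0.04 0;0 0 0 0")

```text
time: 24.0
tool_pos: [0.4155, 0.3212, 0.1146]
tcp_rot: [-0.328, -3.118, 0.009]
wrist_force: [-0.7, -0.2, 0.6]
width: 0.401
grip_force: 0.0
```

Request:
carry_out(series="0 0.002 -0.03 0.6;0 0 -0.03 0;0 0 -0.02 0;0 0 -0.01 0;0 0 -0.003 0;0 0 0 0")

```text
time: 24.75
tool_pos: [0.4183, 0.3259, 0.0261]
tcp_rot: [0.308, 3.125, 0.002]
wrist_force: [0.1, -0.2, 0.6]
width: 0.397
grip_force: 0.0
```

Request:
carry_out(series="0 0 0 0;0 0 0 0;0 0 0 0;0 0 0 0;0 0 0 0", jaw=-1, grip_force=30)

```text
time: 25.38
tool_pos: [0.4181, 0.3257, 0.0262]
tcp_rot: [0.307, 3.125, 0.001]
wrist_force: [-0.5, -1.8, 5.9]
width: 0.157
grip_force: 29.7
```

Request:
carry_out(series="0.007 -0.002 0 0;0.01 -0.003 0 0;0.01 -0.003 0 0;0.01 -0.002 0 0;0.01 -0.002 0 0;0.01 -0.002 0 0;0.01 -0.002 0 0;0.01 -0.002 0 0;0.01 -0.002 0 0;0.01 -0.002 0 0;0.01 -0.002 0 0;0.01 -0.002 0 0;0 0 0 0")

```text
time: 27.0
tool_pos: [0.5349, 0.3, 0.0262]
tcp_rot: [0.308, 3.126, 0.002]
wrist_force: [-2.7, 0.2, 5.4]
width: 0.161
grip_force: 30.3
```

Request:
carry_out(series="0.008 -0.0015 0 0;0.008 -0.0015 0 0;0.006 -0.001 0 0;0.004 -0.001 0 0;0.003 -0.0005 0 0;0.002 -0.0005 0 0;0 0 0 0")

```text
time: 27.88
tool_pos: [0.564, 0.2943, 0.0262]
tcp_rot: [-0.307, -3.124, -0.001]
wrist_force: [-7.8, 1.3, 10.0]
width: 0.155
grip_force: 30.7
```

Request:
carry_out(series="0 0 0 0;0 0 0 0;0 0 0 0;0 0 0.01 0;0 0 0.03 0;0 0 0.04 0;-0.03 0.006 0 0;-0.03 0.006 0 0;0 0 0 0", jaw=-0.2)

```text
time: 29.0
tool_pos: [0.5038, 0.3055, 0.1055]
tcp_rot: [-0.305, -3.126, 0.0]
wrist_force: [0.3, 0.5, 0.2]
width: 0.401
grip_force: 0.0
```

Run:
```python
from h import *
for n in("top","side"):
    im,P=cloud(n)
    c,s=np.cos(np.radians(-11.35)),np.sin(np.radians(-11.35))
    D=P-np.array([.586,.288,0]);X=D[...,0]*c+D[...,1]*s;Y=-D[...,0]*s+D[...,1]*c
    m=(X>-.06)&(X<-.002)&(abs(Y)<.045)&(P[...,2]>.024)&(P[...,2]<.042)
    print(n,m.sum(),np.percentile(X[m],[2,98]).round(4),np.percentile(Y[m],[2,98]).round(4))
    if n=="side": cv2.imwrite("pics/h.png",cv2.resize(im[130:290,220:420],(750,600),interpolation=2))
```

```text
top 97 [-0.0303 -0.0024] [-0.0369  0.0399]
side 58 [-0.0306 -0.0024] [-0.039   0.0315]
```

View pics/h.png

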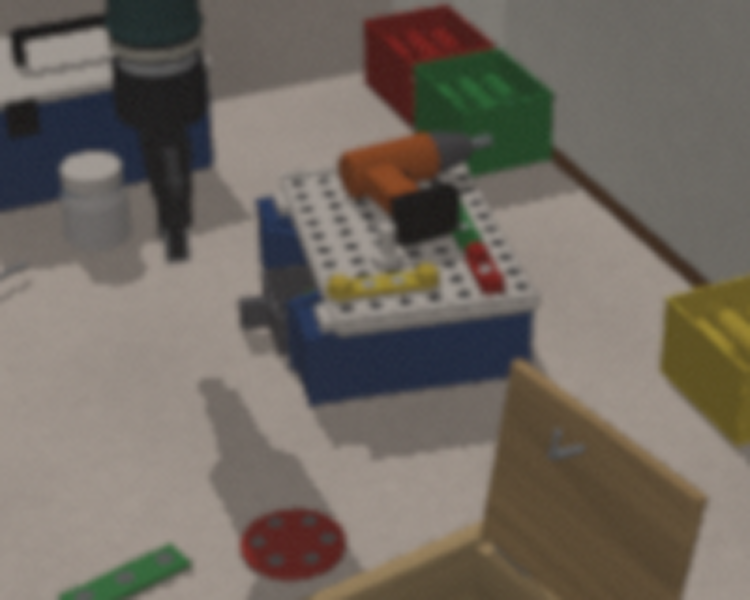

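The tray is in the slot with its pull end at about case x = -31 mm (crop (245,312)), a few mm short of home (-25). I'll push from behind with shut fingers.

Request:
carry_out(series="0 0 0 0;0 0 -0.03 0;0 0 -0.03 0;0 0 -0.015 0;0.01 -0.002 -0.005 0;0.01 -0.002 0 0;0.01 -0.002 0 0;0.005 -0.001 0 0;0.003 -0.0005 0 0;0.003 -0.0005 0 0;0.002 -0.0005 0 0;0 0 0 0", jaw=-1)

```text
time: 30.6
tool_pos: [0.5472, 0.2969, 0.025]
tcp_rot: [-0.307, -3.124, 0.001]
wrist_force: [-5.5, 0.5, 4.1]
width: -0.001
grip_force: 2.6
```

Request:
carry_out(series="0.002 -0.0005 0 0;0.002 -0.0005 0 0;0.002 0 0 0;0 0 0 0")

```text
time: 31.1
tool_pos: [0.5517, 0.2959, 0.0249]
tcp_rot: [-0.307, -3.121, 0.002]
wrist_force: [-11.4, 0.9, 8.4]
width: -0.003
grip_force: 5.7
```

Request:
carry_out(series="0.002 -0.0005 0 0;0.002 0 0 0;0.002 -0.0005 0 0;0 0 0 0")

```text
time: 31.6
tool_pos: [0.5519, 0.2958, 0.0249]
tcp_rot: [-0.307, -3.11, 0.004]
wrist_force: [-28.4, 6.2, 21.9]
width: -0.003
grip_force: 14.6
```

The tray has hit a hard stop: another 6 mm of command moved it only 0.2 mm. It's home, so I'll back off and verify.

Request:
carry_out(series="-0.01 0.002 0 0;-0.02 0.004 0 0;-0.02 0.004 0.01 0;0 0 0.05 0;-0.02 0 0.05 0;-0.03 0 0.03 0;0 0 0 0")

```text
time: 32.48
tool_pos: [0.4609, 0.3059, 0.1682]
tcp_rot: [0.305, 3.121, 0.006]
wrist_force: [1.1, 0.0, -0.0]
width: 0.0
grip_force: 0.0
```

Run:
```python
from h import *
for n in("top","side"):
    im,P=cloud(n)
    c,s=np.cos(np.radians(-11.35)),np.sin(np.radians(-11.35))
    D=P-np.array([.586,.288,0]);X=D[...,0]*c+D[...,1]*s;Y=-D[...,0]*s+D[...,1]*c
    m=(X>-.06)&(X<-.006)&(abs(Y)<.045)&(P[...,2]>.024)&(P[...,2]<.042)
    print(n,m.sum(),np.percentile(X[m],[2,98]).round(4),np.percentile(Y[m],[2,98]).round(4))
    if n=="side": cv2.imwrite("pics/i.png",cv2.resize(im[130:350,220:440],(600,600),interpolation=2))
```

```text
top 36 [-0.0227 -0.0067] [-0.006  0.007]
side 25 [-0.0235 -0.0064] [-0.0109  0.0093]
```

View pics/i.png

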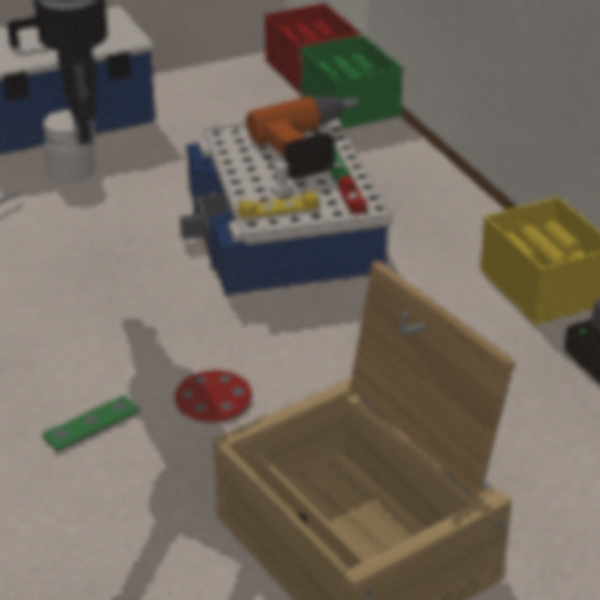

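The pull end is now at about -24 mm, which is home. The pull faces out (crop (192,226)), the lid is still open and the bystanders haven't moved. I'll hand in.

```bash
python3 -c "
from workcell import bot
print(bot.finish_job())"
```

```text
the job is handed in; nothing more can be done
None
```

The job is handed in: the lid was caught and let up to its stop, and the tray was stood in front of the slot, let go, then pushed home against the stop with its pull out. The last images showed the lid still open and the loose pieces in view where they were; no verdict came back.

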